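# Load two bolts into the feed chute, heads uphill

## Task

Load the feed chute with the two hexagon bolts, the short dark one first and then the long pale one, both lying with the head uphill and the threaded end pointing down the slope. Lay each bolt flat along the slope in the open bay at the top of the chute while you still hold it, then let go so that it slides down; wait until the short one has come to rest fully down against the red stop before you load the long one, which must end up against the short bolt's head. Leave the flange, spray can, tube offcut and wood block where they are.

Things in the scene. Friction and masses are not known exactly. Their poses are not given: they have to be found in the camera images.
- short_bolt: loose dark blue-grey M16 hexagon bolt, 70 mm long, about 0.12 kg, lying on the bench. Shank 16 mm thick; head 10 mm thick, 27 mm wide (corners), 24 mm high. Origin: mid-length, at bench height under it; y points along the bolt to the head (head end y = +35 mm, threaded nose -35 mm), z up; shank axis about 10 mm above the origin; balance point 5 mm towards the head: pinch the shank there
- short_head (a point): middle of the short bolt's head end face, 12 mm above its origin plane
- short_nose (a point): middle of the short bolt's threaded end face, 8 mm above its origin plane
- long_bolt: loose pale grey M16 hexagon bolt, 90 mm long, about 0.12 kg, lying on the bench. Shank 16 mm thick; head 10 mm thick, 27 mm wide (corners), 24 mm high. Origin: mid-length, at bench height under it; y points along the bolt to the head (head end y = +45 mm, threaded nose -45 mm), z up; shank axis about 10 mm above the origin; balance point 5 mm towards the head: pinch the shank there
- long_head (a point): middle of the long bolt's head end face, 12 mm above its origin plane
- long_nose (a point): middle of the long bolt's threaded end face, 8 mm above its origin plane
- chute: fixed blue stand carrying the sloping channel; base plate 250 x 100 mm; origin on the bench under the plate, 110 mm from its far edge, x roughly away from the robot, towards the channel's upper end
- trough: the chute's fixed bright steel channel, 260 mm long, sloping 28 degrees, 34 mm wide inside, slippery: bolts slide down by themselves. Origin: middle of its floor at the low end, at the red stop's face (34 mm over the bench); x points up the slope along the floor (away from the robot), y across, z square to the floor. Walls and gaps: see bay
- bay (a point): middle of the floor at trough x = 205 mm, centre of the loading bay; axes as the trough's. No walls from x = 178 to 236 mm: room for fingers. Above that, to 260 mm, cheeks 14 mm high, upper end open. Below 178 mm walls 30 mm high, roofed from 0 to 145 mm by lips 9.5 mm wide each side, undersides 30 mm over the floor. A bolt held by its middle here goes straight down between lips and cheeks
- stop (a point): the trough's low end, on the floor at the face of the red stop (same as the trough's origin)
- flange: loose bystander, leave alone: round grey steel flange, 94 mm across, 31 mm high, lying flat; origin under its centre
- spray_can: loose bystander, leave alone: blue and white spray can with a red cap, 67 mm across, 205 mm tall, standing; origin under its centre
- tube_offcut: loose bystander, leave alone: dark grey square tube offcut, 40 x 73 x 40 mm; origin under its centre
- wood_block: loose bystander, leave alone: brown hardwood block, 45 x 90 x 35 mm; origin under its centre
Not all that is in view belongs to the job. What is shaped like the long_bolt but turquoise is not meant.

How it is judged:
By the outcome, as a careful person would: the job done as asked, in the order asked, and still so for the second after the job is handed in, with the robot touching nothing.
It also fails if it takes over 64 s, if anything falls off the work surface, if the arm or the gripper's body presses on something with over 40 N, if the wrist force passes 120 N, or if a joint passes its speed limit or range.

## Robot

A 7-joint arm with a two-finger parallel gripper is mounted at the origin on a cart in front of the work surface, level with it; the furniture and walls round the work are solid. World frame = base frame: x ahead of the robot, y to its left, z up, the work surface at z = 0. Lengths are in m, angles in rad, forces in N, time in s.
With the tool pointing down it reaches from about 0.4 to 0.925 m from the base axis. Payload 5.6 kg.
Tool frame: the origin (TCP) lies on the centre line of the jaws, within the pads' length; the fingertips stand 19 mm ahead of it and the grasp point (between the pads) is the TCP; z points along the fingers, y is the line along which they close (so a half turn about z gives the same grasp; the last joint's range is limited). The gripper opens to 85 mm and grips with 20 to 120 N. Pads are 22 mm wide; open, the fingers measure 114 mm over their backs; the gripper's body (76 mm by 85 mm) begins 54 mm behind the grasp point. The pads swing forward as they close: fully open they stand 13 mm farther back than shut.
Start: joints at [-1.315, 0.468, -0.012, 1.603, 0.006, 1.071, -0.056], TCP at [0.191, 0.621, 0.25] pointing down, gripper open.
Joint ranges: [-2.53, 2.53], [-0.31, 2.02], [-1.57, 1.55], [0.28, 2.44], [-1.29, 4.43], [0.15, 1.84], [-2.92, 2.92]. Speed limits (rad/s): [2.57, 2.57, 3.14, 3.14, 3.14, 3.14, 3.14].

## Interface

Orientations are given as a unit quaternion [x, y, z, w].
In Python, from bench import state, snapshot, camera_info, job_done gives the robot as it stands.
- The arm moves only by the shell command python3 -m creep 'ROWS' [OPENING]. ROWS is JSON, a list of rows, each an object of numbers: "x", "y", "z": the shift along the tool's x, y, z in mm; "twist": the turn about the tool's z in degrees. In form: [{"x": .., "y": .., "z": .., "twist": ..}, ...]. A call has exactly 8 rows; each row shifts and turns the commanded pose from where the row before left it, along the tool's axes as they then stand; what a row does not reach is not made up. A row lasts 1/12 s, in which the tool goes at most 41.7 mm and 7.16 degrees, less where a joint would pass 70% of its speed; a pose out of reach is approached as far as the arm can. A call is refused whole if a number of a shift passes 41.7 or a number of a turn 7.16, either way. A call with a gripper value outside its range is refused whole. OPENING is the opening in per cent of the stroke, from 0 (shut) to 100 (fully open), set as the call begins (- or left out, the last holds). The fingers move at their own pace and stop on an object; the grip force is fixed at half the most. Time passes only in rows, so rows that do not move let the fingers close, or fill a call up. It gives the time, the measured TCP pose, the force, the opening and the grip force at its end, in the units of the state.
- state(): the state, without advancing time (a new reading comes with each control period).
- snapshot(name): name is "side" or "top" or "wrist"; returns (picture, depth): 420x560x3 uint8, red, green, blue; 420x560 float32, m along the optical axis (not along the pixel's ray), 0 where there is no reading.
- camera_info(name): a dict with "intrinsics" (3x3 intrinsics, pixels), "pose" (4x4, takes a point from camera to world coordinates). Camera axes: x right, y down, z forward; pixel columns grow to the right and rows downward; lengths in m; the calibration is good to about 2 mm. A picture is of the moment at which its call begins: read the wrist's pose just before it. camera_info takes no time and is no camera call; for the wrist camera it gives the pose at the moment of the call.
- job_done(): hands the job in; it is judged then, once.
The state is a dict: "time": time; "joints": joint angles; "qd": joint speeds; "joint_efforts": joint torques, N m; "eef_pos": TCP position; "ee_rot": TCP orientation; "wrist_force": force on the tool from outside, world axes, zero at the start; "torque": the same for the moment, N m; "grip_width": opening from 0.0 (shut) to 1.0 (fully open); "gripper_force": force on a finger pad.
Only numpy, scipy, OpenCV 4.12 (cv2) and the standard library are available. Lean on these libraries where they do the work, as an engineer would, in place of code of your own. Each camera call takes 0.05 s, during which the arm holds its last target. There are 200 camera calls.

## Working session

There is one attempt and no reset: what is moved stays moved. The work goes in short steps, Python scripts to look and compute and a shell command to move; the robot and the scene stay as the last step left them, time stands still between calls to the robot, and variables do not carry over. Pictures are saved under pics/ and viewed, at most 11 in all, crops included, and the job is handed in when it is done.

```bash
mkdir -p pics; ls
cat > h.py <<'E'
from bench import state, snapshot, camera_info, job_done
import numpy as np, cv2
def snap(n,name):
    ci=camera_info(n); p,d=snapshot(n)
    cv2.imwrite(f'pics/{name}.png',p[:,:,::-1]); np.savez(f'pics/{name}.npz',p=p,d=d,K=ci['intrinsics'],T=ci['pose'])
    return p,d,np.array(ci['intrinsics']),np.array(ci['pose'])
def load(name):
    z=np.load(f'pics/{name}.npz'); return z['p'],z['d'],z['K'],z['T']
def ray(K,T,u,v,z):
    r=T[:3,:3]@np.linalg.solve(K,np.array([u,v,1.])); return T[:3,3]+r*(z-T[2,3])/r[2]
def pts(d,K,T):
    v,u=np.mgrid[:d.shape[0],:d.shape[1]]
    c=np.stack([(u-K[0,2])/K[0,0]*d,(v-K[1,2])/K[1,1]*d,d],-1); return c@T[:3,:3].T+T[:3,3]
E
python3 - <<'E'
from h import *
a=snap('top','t0');b=snap('side','s0')
cv2.imwrite('pics/both.png',cv2.resize(np.vstack([a[0],b[0]])[:,:,::-1],None,fx=.71,fy=.71))
print(a[3].round(3),b[3].round(3),a[2]);s=state();print(s)
E
```

```text
pics
[[-0.009 -0.997  0.076  0.439]
 [-1.     0.01   0.006 -0.012]
 [-0.007 -0.076 -0.997  1.35 ]
 [ 0.     0.     0.     1.   ]] [[-0.922 -0.138  0.363  0.059]
 [-0.388  0.367 -0.846  1.143]
 [-0.017 -0.92  -0.391  0.63 ]
 [ 0.     0.     0.     1.   ]] [[459.67147864   0.         285.6150989 ]
 [  0.         459.67147864 212.57594086]
 [  0.           0.           1.        ]]
{'time': 0.1, 'joints': array([-1.31502723,  0.46832402, -0.01155215,  1.60354452,  0.00598696,
        1.0714116 , -0.05627373]), 'qd': array([-6.64757782e-04, -1.18763160e-03, -7.37775640e-05, -3.83712053e-03,
       -1.28312758e-03,  1.06473140e-03,  4.72574723e-04]), 'joint_efforts': array([ 1.32257865e-03, -5.33526134e+01,  2.17311701e-02, -2.51969343e+01,
        1.14871241e-02,  4.34020971e-03,  4.32221597e-06]), 'eef_pos': array([0.19126923, 0.62071715, 0.24940551]), 'ee_rot': array([ 1.48873818e-01,  9.88855855e-01, -8.24702062e-04, -5.86619254e-05]), 'wrist_force': array([ 0.45431974,  0.12129472, -0.26978288]), 'torque': array([ 0.02510531, -0.00740765,  0.04695547]), 'gripper_force': 0.0, 'grip_width': 1.0011416047168054}
```

View pics/t0.png

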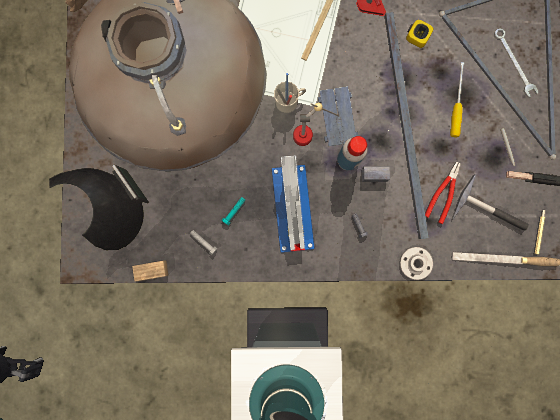

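View pics/s0.png

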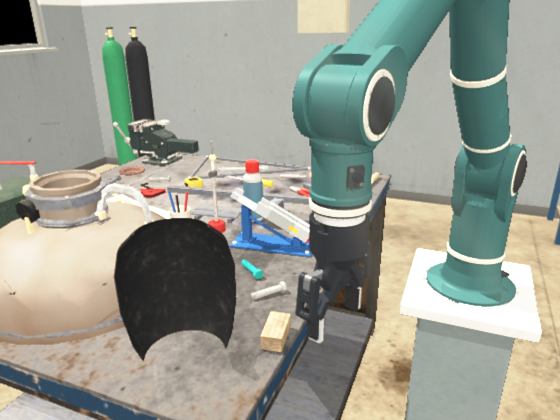

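Candidates in the top view are the short dark bolt at (359,227), the long pale bolt at (203,242), and the turquoise look-alike at (233,211), which I won't use. The chute spans (290,160)–(298,250) with the red stop at the bottom, (297,248). The spray can is at (353,150), the tube at (376,174), the flange at (416,263) and the wood block at (149,271).

Run:
```python
from h import *
p,d,K,T=load('t0'); P=pts(d,K,T)
def crop(u,v,w,h,f): return cv2.resize(p[v:v+h,u:u+w,::-1],None,fx=f,fy=f,interpolation=cv2.INTER_CUBIC)
a=np.hstack([crop(335,205,50,50,6),crop(180,220,50,50,6)]);c=crop(255,150,100,110,3)
img=np.zeros((640,600,3),np.uint8);img[:300]=a;img[300:630,:300]=c
cv2.imwrite('pics/c0.png',cv2.resize(img,None,fx=.93,fy=.93))
# bolts via height
for nm,(u0,u1,v0,v1) in dict(short=(340,375,205,245),long=(180,225,225,262)).items():
    h=P[v0:v1,u0:u1,2]; print(nm,'bench z',np.median(h).round(4))
    m=((h-np.median(h))>0.006); n,l,st,ce=cv2.connectedComponentsWithStats(m.astype(np.uint8)); k=1+np.argmax(st[1:,4]); m=l==k
    v,u=np.nonzero(m); u=u+u0; v=v+v0; X=np.array([ray(K,T,a,b,.012) for a,b in zip(u,v)])[:,:2]
    c=X.mean(0); _,_,V=np.linalg.svd(X-c); ax=V[0]; t=(X-c)@ax; s=(X-c)@V[1]
    print(len(u),c,ax,t.min(),t.max(),[ (round(a,3),round(np.ptp(s[(t>=a)&(t<a+.01)]),4)) for a in np.arange(t.min(),t.max()-.005,.01)],u.mean(),v.mean())
# chute profile
q=P[150:255,270:325]; z=q[...,2]
for v in range(155,252,6):
    r=P[v,270:325]; k=np.nonzero(r[:,2]>0.03)[0]
    if len(k): print(v,[(int(i)+270,round(r[i,0],3),round(r[i,1],3),round(r[i,2],3)) for i in k[::3]])
```

```text
short bench z 0.0023
155 [ 0.50138491 -0.21683218] [-0.92471728 -0.38065465] -0.038186040822642014 0.035317134013077275 [(np.float64(-0.038), np.float64(0.0157)), (np.float64(-0.028), np.float64(0.0157)), (np.float64(-0.018), np.float64(0.0157)), (np.float64(-0.008), np.float64(0.0169)), (np.float64(0.002), np.float64(0.0157)), (np.float64(0.012), np.float64(0.021)), (np.float64(0.022), np.float64(0.026))] 358.78709677419357 225.68387096774194
long bench z 0.0018
190 [0.45814238 0.23660352] [-0.66400261 -0.74773026] -0.0481158300149736 0.04550311080638599 [(np.float64(-0.048), np.float64(0.0147)), (np.float64(-0.038), np.float64(0.0161)), (np.float64(-0.028), np.float64(0.0146)), (np.float64(-0.018), np.float64(0.0146)), (np.float64(-0.008), np.float64(0.0165)), (np.float64(0.002), np.float64(0.0146)), (np.float64(0.012), np.float64(0.0187)), (np.float64(0.022), np.float64(0.0158)), (np.float64(0.032), np.float64(0.0247))] 203.0421052631579 242.03157894736842
155 [(293, np.float64(0.683), np.float64(-0.026), np.float64(0.154))]
161 [(281, np.float64(0.665), np.float64(0.006), np.floa
[... 4431 characters left out ...]
.463), np.float64(-0.013), np.float64(0.08)), (292, np.float64(0.463), np.float64(-0.022), np.float64(0.078)), (295, np.float64(0.464), np.float64(-0.03), np.float64(0.044)), (298, np.float64(0.464), np.float64(-0.039), np.float64(0.04)), (301, np.float64(0.463), np.float64(-0.046), np.float64(0.08))]
245 [(290, np.float64(0.447), np.float64(-0.016), np.float64(0.068)), (293, np.float64(0.447), np.float64(-0.024), np.float64(0.07)), (296, np.float64(0.447), np.float64(-0.033), np.float64(0.038)), (299, np.float64(0.447), np.float64(-0.041), np.float64(0.052)), (302, np.float64(0.447), np.float64(-0.049), np.float64(0.069))]
251 [(297, np.float64(0.439), np.float64(-0.012), np.float64(1.35))]
```

View pics/c0.png

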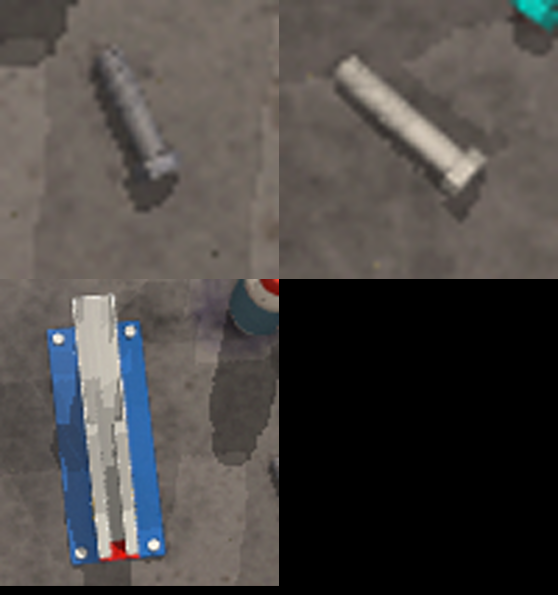

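The depth profile matches the chute: its height rises 0.53 per metre, which is tan 28°, and it has a yaw of about +5°. Both bolt heads are at the ends nearest the robot, as the width profiles show, so each bolt must be turned about half a turn. I'm going to the short bolt first, at about (0.498, -0.218).

```bash
python3 -m creep '[{"x":-29.4,"y":-24.5},{"x":-29.4,"y":-24.5},{"x":-29.4,"y":-24.5},{"x":-29.4,"y":-24.5},{"x":-29.4,"y":-24.5},{"x":-29.4,"y":-24.5},{"x":-29.4,"y":-24.5},{"x":-29.4,"y":-24.5}]'
python3 -m creep '[{"x":-29.4,"y":-24.5},{"x":-29.4,"y":-24.5},{"x":-17.6,"y":-33.3},{"x":-17.6,"y":-33.3},{"x":-17.6,"y":-33.3},{"x":-17.6,"y":-33.3},{"x":-17.6,"y":-33.3},{"x":-17.6,"y":-33.3}]'
python3 -m creep '[{"x":-17.6,"y":-33.3},{"x":-17.6,"y":-33.3},{"x":-17.6,"y":-33.3},{"x":-17.6,"y":-33.3},{"x":-17.6,"y":-33.3},{"x":-17.6,"y":-33.3},{"x":-17.6,"y":-33.3},{"x":-17.6,"y":-33.3}]'
python3 -m creep '[{"twist":7},{"twist":7},{"twist":7},{"twist":7},{"twist":7},{"twist":7},{"twist":7},{"twist":7}]'
python3 -m creep '[{"twist":7},{"twist":7},{"twist":7},{"twist":7},{"twist":7},{"twist":7},{"twist":7},{"twist":7}]'
python3 -m creep '[{"twist":7},{"twist":7},{"twist":7},{"twist":7},{"z":30},{"z":30},{"z":20},{}]'
cat >> h.py <<'E'
from scipy.spatial.transform import Rotation as Ro
def pose():
    s=state(); R=Ro.from_quat(s['ee_rot']).as_matrix(); p=np.array(s['eef_pos'])
    print('t',round(s['time'],2),'p',p.round(4),'yawY',np.degrees(np.arctan2(R[1,1],R[0,1])).round(2),'tilt',np.degrees(np.arccos(-R[2,2])).round(2),'j7',round(s['joints'][6],2),'F',np.round(s['wrist_force'],1),'w',round(s['grip_width'],3),'gf',round(s['gripper_force'],1))
    return p,R
def togo(x,y,z,yaw):
    p,R=pose(); cur=np.degrees(np.arctan2(R[1,1],R[0,1]))
    print('tool mm',(R.T@(np.array([x,y,z])-p)*1e3).round(1),'twist',round((cur-yaw+180)%360-180,2))
E
python3 - <<'E'
from h import *
togo(.498,-.218,.17,-67.6); snap('wrist','w1')
E
```

```text
t 0.1 p [0.1913 0.6207 0.2494] yawY 72.88 tilt 0.09 j7 -0.06 F [ 0.5  0.1 -0.3] w 1.001 gf 0.0
tool mm [-540.1 -711.1   80.6] twist 140.48invalid input at $[0]: expected keys x, y, z, twist
invalid input at $[0]: expected keys x, y, z, twist
invalid input at $[0]: expected keys x, y, z, twist
invalid input at $[0]: expected keys x, y, z, twist
invalid input at $[0]: expected keys x, y, z, twist
invalid input at $[0]: expected keys x, y, z, twist
```

View pics/w1.png

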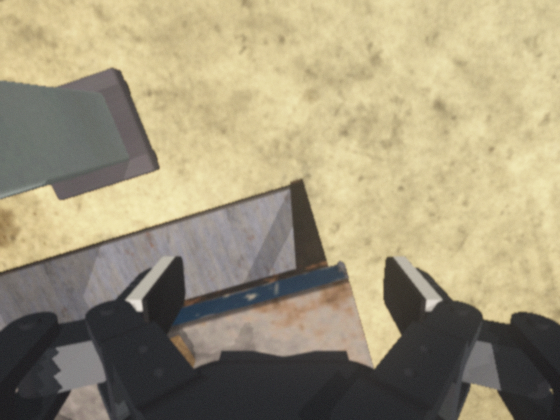

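Every row needs all four keys, so nothing moved and this wrist view only shows the bench edge from the start pose. I'll retype the rows in full.

```bash
python3 -m creep '[{"x":-29.4,"y":-24.5,"z":0,"twist":0},{"x":-29.4,"y":-24.5,"z":0,"twist":0},{"x":-29.4,"y":-24.5,"z":0,"twist":0},{"x":-29.4,"y":-24.5,"z":0,"twist":0},{"x":-29.4,"y":-24.5,"z":0,"twist":0},{"x":-29.4,"y":-24.5,"z":0,"twist":0},{"x":-29.4,"y":-24.5,"z":0,"twist":0},{"x":-29.4,"y":-24.5,"z":0,"twist":0}]'
python3 -m creep '[{"x":-29.4,"y":-24.5,"z":0,"twist":0},{"x":-29.4,"y":-24.5,"z":0,"twist":0},{"x":-17.6,"y":-33.3,"z":0,"twist":0},{"x":-17.6,"y":-33.3,"z":0,"twist":0},{"x":-17.6,"y":-33.3,"z":0,"twist":0},{"x":-17.6,"y":-33.3,"z":0,"twist":0},{"x":-17.6,"y":-33.3,"z":0,"twist":0},{"x":-17.6,"y":-33.3,"z":0,"twist":0}]'
python3 -m creep '[{"x":-17.6,"y":-33.3,"z":0,"twist":0},{"x":-17.6,"y":-33.3,"z":0,"twist":0},{"x":-17.6,"y":-33.3,"z":0,"twist":0},{"x":-17.6,"y":-33.3,"z":0,"twist":0},{"x":-17.6,"y":-33.3,"z":0,"twist":0},{"x":-17.6,"y":-33.3,"z":0,"twist":0},{"x":-17.6,"y":-33.3,"z":0,"twist":0},{"x":-17.6,"y":-33.3,"z":0,"twist":0}]'
python3 -c "
from h import *
togo(.498,-.218,.17,-67.6)"
```

```text
time: 0.82
eef_pos: [0.3591, 0.3628, 0.2503]
ee_rot: [0.149, 0.989, -0.0, -0.0]
wrist_force: [1.2, 0.5, 0.2]
grip_width: 0.998
gripper_force: 0.0
time: 1.48
eef_pos: [0.4422, 0.0766, 0.2504]
ee_rot: [0.149, 0.989, 0.0, 0.0]
wrist_force: [0.8, 0.1, 0.3]
grip_width: 1.002
gripper_force: 0.0
time: 2.15
eef_pos: [0.4984, -0.2193, 0.2503]
ee_rot: [0.149, 0.989, 0.0, 0.0]
wrist_force: [0.6, -0.1, -0.8]
grip_width: 1.003
gripper_force: 0.0
t 2.15 p [ 0.4984 -0.2193  0.2503] yawY 72.89 tilt 0.01 j7 1.79 F [ 0.6 -0.1 -0.8] w 1.003 gf 0.0
tool mm [ 0.7  1.1 80.3] twist 140.49
```

```bash
python3 -m creep '[{"x":0,"y":0,"z":0,"twist":7},{"x":0,"y":0,"z":0,"twist":7},{"x":0,"y":0,"z":0,"twist":7},{"x":0,"y":0,"z":0,"twist":7},{"x":0,"y":0,"z":0,"twist":7},{"x":0,"y":0,"z":0,"twist":7},{"x":0,"y":0,"z":0,"twist":7},{"x":0,"y":0,"z":0,"twist":7}]' 60 >/dev/null
python3 -m creep '[{"x":0,"y":0,"z":0,"twist":7},{"x":0,"y":0,"z":0,"twist":7},{"x":0,"y":0,"z":0,"twist":7},{"x":0,"y":0,"z":0,"twist":7},{"x":0,"y":0,"z":0,"twist":7},{"x":0,"y":0,"z":0,"twist":7},{"x":0,"y":0,"z":0,"twist":7},{"x":0,"y":0,"z":0,"twist":7}]' >/dev/null
python3 -m creep '[{"x":0,"y":0,"z":0,"twist":7},{"x":0,"y":0,"z":0,"twist":7},{"x":0,"y":0,"z":0,"twist":7},{"x":0,"y":0,"z":0,"twist":7},{"x":0,"y":0,"z":30,"twist":0},{"x":0,"y":0,"z":30,"twist":0},{"x":0,"y":0,"z":20,"twist":0},{"x":0,"y":0,"z":0,"twist":0}]' >/dev/null
python3 - <<'E'
from h import *
togo(.498,-.218,.17,-67.6); p,d,K,T=snap('wrist','w2'); P=pts(d,K,T)
q=np.linalg.inv(T)@[.498,-.218,.01,1]; print((K@q[:3])/q[2]); print(T.round(3))
E
```

```text
t 4.15 p [ 0.4961 -0.216   0.1666] yawY -67.1 tilt 0.42 j7 -0.3 F [-0.7 -0.1  0.9] w 0.602 gf 0.0
tool mm [ 1.   2.6 -3.4] twist 0.5
[288.32382241 192.5642531    1.        ]
[[ 0.389 -0.888 -0.246  0.557]
 [-0.921 -0.376 -0.099 -0.19 ]
 [-0.005  0.266 -0.964  0.29 ]
 [ 0.     0.     0.     1.   ]]
```

View pics/w2.png

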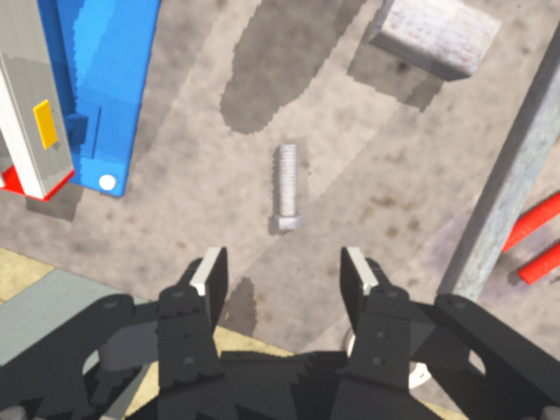

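The wrist view shows the short bolt lying from its nose at (288,146) to its head at (288,228), with its axis almost vertical in the image. I'll measure it more precisely from the depth.

```bash
cat >> h.py <<'E'
def bolt(name,box,zc=.010,L=.07):
    p,d,K,T=load(name); P=pts(d,K,T); u0,u1,v0,v1=box
    h=P[v0:v1,u0:u1,2]; b=np.median(h); m=((h-b)>0.005).astype(np.uint8); n,l,st,ce=cv2.connectedComponentsWithStats(m); m=l==1+np.argmax(st[1:,4])
    X=P[v0:v1,u0:u1][m]; print('bench',b.round(4),'top',np.percentile(X[:,2],[50,98]).round(4),len(X))
    v,u=np.nonzero(m); Y=np.array([ray(K,T,i+u0,j+v0,zc)[:2] for i,j in zip(u,v)])
    c=Y.mean(0);ax=np.linalg.svd(Y-c)[2][0];t=(Y-c)@ax;s=(Y-c)@np.array([-ax[1],ax[0]])
    if np.ptp(s[t>t.max()-.008])<np.ptp(s[t<t.min()+.008]): ax=-ax;t=-t;s=-s
    k=(t<t.max()-.014)&(t>t.min()+.006); f=np.polyfit(t[k],s[k],1); n=np.array([-ax[1],ax[0]]); 
    ax2=ax+f[0]*n; ax2/=np.linalg.norm(ax2); g=c+(t.max()+t.min())/2*ax+np.polyval(f,(t.max()+t.min())/2)*n
    print('len',np.ptp(t).round(4),'mid',g.round(4),'grasp+5',(g+.005*ax2).round(4),'headyaw',np.degrees(np.arctan2(ax2[1],ax2[0])).round(2))
E
python3 - <<'E'
from h import *
bolt('w2',(265,312,130,245))
E
```

```text
bench 0.0008 top [0.017  0.0243] 1776
len 0.074 mid [ 0.5017 -0.2152] grasp+5 [ 0.4971 -0.2171] headyaw -157.16
```

```bash
python3 -m creep '[{"x":0,"y":0,"z":20,"twist":0},{"x":0,"y":0,"z":25,"twist":0},{"x":0,"y":0,"z":25,"twist":0},{"x":0,"y":0,"z":25,"twist":0},{"x":0,"y":0,"z":15,"twist":0},{"x":0,"y":0,"z":0,"twist":0},{"x":0,"y":0,"z":0,"twist":0},{"x":0,"y":0,"z":0,"twist":0}]' 50 >/dev/null
python3 - <<'E'
from h import *
togo(.499,-.2162,.0245,-67.1)
E
```

```text
t 4.87 p [ 0.4997 -0.2184  0.0621] yawY -67.13 tilt 0.17 j7 -0.17 F [-0.2 -0.6 -0.5] w 0.493 gf 0.0
tool mm [ 0.2 -2.3 37.6] twist -0.03
```

```bash
python3 -m creep '[{"x":0,"y":-2.3,"z":10,"twist":0},{"x":0,"y":0,"z":15,"twist":0},{"x":0,"y":0,"z":12.5,"twist":0},{"x":0,"y":0,"z":0,"twist":0},{"x":0,"y":0,"z":0,"twist":0},{"x":0,"y":0,"z":0,"twist":0},{"x":0,"y":0,"z":0,"twist":0},{"x":0,"y":0,"z":0,"twist":0}]' >/dev/null
python3 - <<'E'
from h import *
togo(.499,-.2162,.0245,-67.1)
E
python3 -m creep '[{"x":0,"y":0,"z":0,"twist":0},{"x":0,"y":0,"z":0,"twist":0},{"x":0,"y":0,"z":0,"twist":0},{"x":0,"y":0,"z":0,"twist":0},{"x":0,"y":0,"z":0,"twist":0},{"x":0,"y":0,"z":0,"twist":0},{"x":0,"y":0,"z":0,"twist":0},{"x":0,"y":0,"z":0,"twist":0}]' 0
```

```text
t 5.53 p [ 0.4979 -0.2157  0.0234] yawY -67.13 tilt 0.06 j7 -0.12 F [0.4 0.  0.4] w 0.495 gf 0.0
tool mm [ 0.8  0.9 -1.1] twist -0.03
time: 6.2
eef_pos: [0.4978, -0.2156, 0.0232]
ee_rot: [0.98, 0.198, 0.0, -0.0]
wrist_force: [-1.7, -0.0, 5.8]
grip_width: 0.157
gripper_force: 58.6
```

```bash
python3 -m creep '[{"x":0,"y":0,"z":-15,"twist":0},{"x":0,"y":0,"z":-30,"twist":0},{"x":0,"y":0,"z":-40,"twist":0},{"x":0,"y":0,"z":-40,"twist":0},{"x":0,"y":0,"z":-40,"twist":0},{"x":0,"y":0,"z":-40,"twist":0},{"x":0,"y":0,"z":-20,"twist":0},{"x":0,"y":0,"z":0,"twist":0}]'
python3 - <<'E'
from h import *
pose(); p,d,K,T=snap('wrist','w3')
t=load('t0')
cv2.imwrite('pics/w3c.png',cv2.resize(p[180:420,140:420,::-1],None,fx=2.5,fy=2.5))
# chute from top depth: edges per row + red stop + slope fit
p,d,K,T=t;P=pts(d,K,T);A=[]
for v in range(156,247):
    k=[u for u in range(272,312) if .036<P[v,u,2]<.2]
    k=[u for u in k]; 
    if len(k)>8: A.append((np.mean([P[v,k[0],0],P[v,k[-1],0]]),(P[v,k[0],1]+P[v,k[-1],1])/2,P[v,k[0],1]-P[v,k[-1],1]))
A=np.array(A); f=np.polyfit(A[:,0],A[:,1],1); r=A[:,1]-np.polyval(f,A[:,0]); k=abs(r)<.003; f=np.polyfit(A[k,0],A[k,1],1)
print('centre y=',f,'yaw',np.degrees(np.arctan(f[0])),k.sum(),len(A),np.median(A[:,2]), (A[k,1]-np.polyval(f,A[k,0])).std())
h=cv2.cvtColor(p,cv2.COLOR_RGB2HSV);R=((h[...,0]<8)|(h[...,0]>172))&(h[...,1]>150);R[:235]=0;R[:,:285]=0;R[256:]=0;R[:,310:]=0
v,u=np.nonzero(R);print('red',len(u),u.min(),u.max(),v.min(),v.max());print(P[v,u].min(0),P[v,u].max(0),P[v,u].mean(0))
fl=[];
for v in range(158,245):
    for u in range(272,312):
        x,y,z=P[v,u]
        if abs(y-np.polyval(f,x))<.006: fl.append((x,z))
fl=np.array(fl);g=np.polyfit(fl[:,0],fl[:,1],1);k=abs(fl[:,1]-np.polyval(g,fl[:,0]))<.006;g=np.polyfit(fl[k,0],fl[k,1],1);print('floor z=',g,np.degrees(np.arctan(g[0])),'top x', P[150:165,280:300][P[150:165,280:300,2]>.1][:,0].max())
# blue plate
B=(h[...,0]>100)&(h[...,0]<125)&(h[...,1]>150)&(h[...,2]>60);B[:155]=0;B[260:]=0;B[:,:260]=0;B[:,325:]=0
n,l,st,ce=cv2.connectedComponentsWithStats(B.astype(np.uint8));B=cv2.morphologyEx(B.astype(np.uint8),cv2.MORPH_OPEN,np.ones((3,3)))
v,u=np.nonzero(B);Y=np.array([ray(K,T,a,b,.01)[:2] for a,b in zip(u,v)]).astype(np.float32);rc=cv2.minAreaRect(Y*1000);print('plate',rc)
E
```

```text
time: 6.87
eef_pos: [0.4995, -0.2168, 0.252]
ee_rot: [0.98, 0.198, 0.004, 0.001]
wrist_force: [0.0, -0.6, -2.5]
grip_width: 0.155
gripper_force: 58.9
t 6.87 p [ 0.4995 -0.2168  0.252 ] yawY -67.12 tilt 0.45 j7 -0.4 F [ 0.  -0.6 -2.5] w 0.155 gf 58.9
centre y= [ 0.09726646 -0.07804257] yaw 5.5554817006891914 90 91 0.03746659886759857 0.0006691726902984857
red 44 291 304 244 250
[ 0.4324536  -0.05510311  0.01108443] [ 0.44973369 -0.0187118   0.06533255] [ 0.43975659 -0.03612473  0.05305856]
floor z= [ 0.52942675 -0.20257526] 27.897941706159433 top x 0.683177890356863
plate ((555.6669921875, -24.91771697998047), (242.46051025390625, 96.43484497070312), 5.563842296600342)
```

View pics/w3c.png

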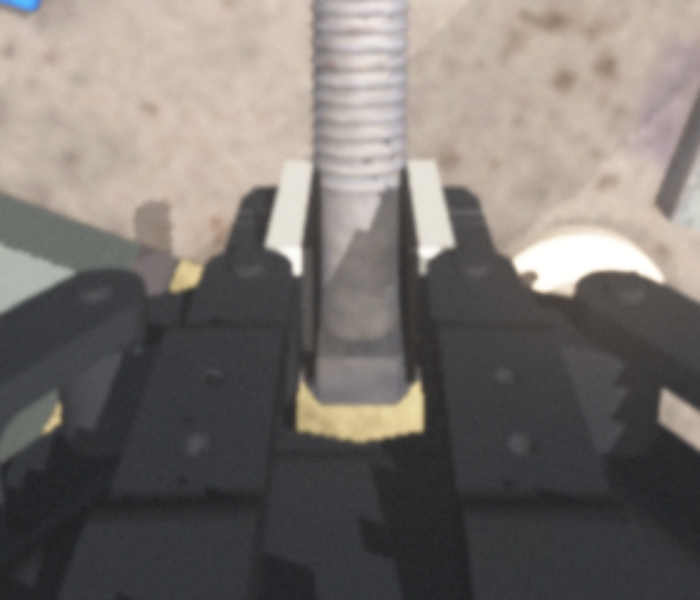

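The short bolt is held squarely, with its head behind the pads at about (360,370) and the thread forward at (360,80). Next I carry it above the bay and turn it.

```bash
python3 -m creep '[{"x":28.4,"y":-19.1,"z":0,"twist":0},{"x":28.4,"y":-19.1,"z":0,"twist":0},{"x":28.4,"y":-19.1,"z":0,"twist":0},{"x":28.4,"y":-19.1,"z":0,"twist":0},{"x":28.4,"y":-19.1,"z":0,"twist":0},{"x":28.4,"y":-19.1,"z":0,"twist":0},{"x":28.6,"y":-19,"z":0,"twist":0},{"x":0,"y":0,"z":0,"twist":-1.7}]' >/dev/null
python3 -m creep '[{"x":0,"y":0,"z":0,"twist":-7},{"x":0,"y":0,"z":0,"twist":-7},{"x":0,"y":0,"z":0,"twist":-7},{"x":0,"y":0,"z":0,"twist":-7},{"x":0,"y":0,"z":0,"twist":-7},{"x":0,"y":0,"z":0,"twist":-7},{"x":0,"y":0,"z":0,"twist":-7},{"x":0,"y":0,"z":0,"twist":-7}]' >/dev/null
python3 -m creep '[{"x":0,"y":0,"z":0,"twist":-7},{"x":0,"y":0,"z":0,"twist":-7},{"x":0,"y":0,"z":0,"twist":-7},{"x":0,"y":0,"z":0,"twist":-7},{"x":0,"y":0,"z":0,"twist":-7},{"x":0,"y":0,"z":0,"twist":-7},{"x":0,"y":0,"z":0,"twist":-7},{"x":0,"y":0,"z":0,"twist":-7}]' >/dev/null
python3 -m creep '[{"x":0,"y":0,"z":0,"twist":-7},{"x":0,"y":0,"z":0,"twist":-7},{"x":0,"y":0,"z":0,"twist":-7},{"x":0,"y":0,"z":0,"twist":-7},{"x":0,"y":0,"z":0,"twist":-7},{"x":0,"y":0,"z":0,"twist":-7},{"x":0,"y":0,"z":0,"twist":-7},{"x":0,"y":0,"z":0,"twist":0}]' >/dev/null
python3 -m creep '[{"x":0,"y":0,"z":10,"twist":0},{"x":0,"y":0,"z":15,"twist":0},{"x":0,"y":0,"z":10,"twist":0},{"x":0,"y":0,"z":0,"twist":0},{"x":0,"y":0,"z":0,"twist":0},{"x":0,"y":0,"z":0,"twist":0},{"x":0,"y":0,"z":0,"twist":0},{"x":0,"y":0,"z":0,"twist":0}]' >/dev/null
python3 - <<'E'
from h import *
togo(.6312,-.0166,.157,95.56); p,d,K,T=snap('wrist','w4');p2=snap('side','s4')[0]
cv2.imwrite('pics/v4.png',np.hstack([cv2.resize(p[:,:,::-1],None,fx=.8,fy=.8),cv2.resize(p2[160:300,180:330,::-1],(360,336))])[:, :800])
E
```

```text
t 10.25 p [ 0.6294 -0.015   0.2135] yawY 95.56 tilt 0.08 j7 1.78 F [ 0.6 -0.5 -0.9] w 0.155 gf 58.9
tool mm [-1.6 -1.8 56.5] twist -0.0
```

View pics/v4.png

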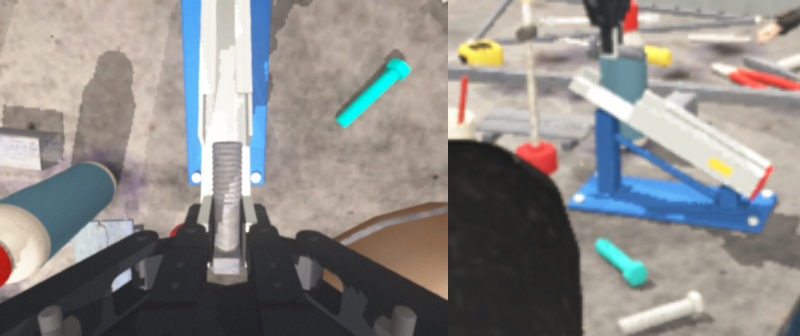

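The bolt is over the bay with its nose downhill and its head near (228,268) in the left view. I'll check the lateral alignment from wrist depth.

```bash
cat >> h.py <<'E'
def chan(name):
    p,d,K,T=load(name);P=pts(d,K,T).reshape(-1,3);P=P[(d.ravel()>0)]
    c=np.array([.6312,-.0166]);a=np.radians(5.56);e=np.array([np.cos(a),np.sin(a)]);n=np.array([-e[1],e[0]])
    s=(P[:,:2]-c)@e;t=(P[:,:2]-c)@n;z=P[:,2]-(.130+s*.5317)
    for s0 in np.arange(-.16,.06,.015):
        k=(abs(s-s0)<.0075)&(abs(t)<.03)&(z>-.012)&(z<.05)
        w=k&(z>.02); l=k&(z<.012)
        if k.sum()>20: print(s0.round(3),'wall',t[w].min().round(4) if w.any() else '',t[w].max().round(4) if w.any() else '','mid',((t[w].min()+t[w].max())/2).round(4) if w.any() else '','floor t',np.percentile(t[l],[1,99]).round(4) if l.any() else '', 'z', np.median(z[l&(abs(t)<.006)]).round(4))
E
python3 - <<'E'
from h import *
chan('w4')
p,d,K,T=load('w4');P=pts(d,K,T)
k=(P[...,2]>.19)&(P[...,2]<.23)&(d>0);k[:100]=0
a=np.radians(5.56);e=np.array([np.cos(a),np.sin(a)]);n=np.array([-e[1],e[0]])
c=np.array([.6312,-.0166]);t=(P[...,:2]-c)@n;s=(P[...,:2]-c)@e
for s0 in np.arange(-.05,.0,.008):
    m=k&(abs(s-s0)<.004)&(abs(t)<.02)
    if m.any(): print('bolt',s0.round(3),np.percentile(t[m],[2,98]).round(4),np.percentile(P[m][:,2],[50,98]).round(4))
E
```

```text
-0.16 wall   mid  floor t [-0.0071  0.0091] z 0.0009
-0.145 wall -0.0188 0.0212 mid 0.0012 floor t [-0.0078  0.0098] z 0.0009
-0.13 wall -0.0187 0.0211 mid 0.0012 floor t [-0.0077  0.0097] z 0.0008
-0.115 wall -0.0188 0.0212 mid 0.0012 floor t [-0.0076  0.0096] z 0.0009
-0.1 wall -0.0186 0.021 mid 0.0012 floor t [-0.0074  0.0094] z 0.0009
-0.085 wall -0.0188 0.0212 mid 0.0012 floor t [-0.0073  0.0093] z 0.0009
-0.07 wall -0.0186 0.0211 mid 0.0013 floor t [-0.0156  0.0182] z 0.001
-0.055 wall -0.0189 0.021 mid 0.0011 floor t [-0.0158  0.0182] z 0.001
-0.04 wall -0.0187 0.0213 mid 0.0013 floor t [-0.0158  0.0182] z 0.001
-0.025 wall   mid  floor t [-0.0187  0.0209] z 0.0009
-0.01 wall   mid  floor t [-0.0185  0.0208] z nan
0.005 wall   mid  floor t [-0.0187  0.0211] z nan
bolt -0.042 [-0.0053  0.0102] [0.2051 0.2076]
bolt -0.034 [-0.0054  0.0103] [0.2059 0.208 ]
bolt -0.026 [-0.0054  0.01  ] [0.2065 0.2085]
bolt -0.018 [-0.0053  0.0103] [0.207  0.2092]
bolt -0.01 [-0.017   0.0192] [0.2122 0.2291]
bolt -0.002 [-0.0043  0.0092] [0.2084 0.229 ]
  return _methods._mean(a, axis=axis, dtype=dtype,
  ret = ret.dtype.type(ret / rcount)
```

The channel's mid-line sits 1.2 mm to one side of the bolt's axis and the yaw agrees. I'll correct by 1.2 mm and lower in stages, watching the force.

```bash
python3 -m creep '[{"x":-1.5,"y":-1.2,"z":8,"twist":0},{"x":0,"y":0,"z":10,"twist":0},{"x":0,"y":0,"z":10,"twist":0},{"x":0,"y":0,"z":5,"twist":0},{"x":0,"y":0,"z":0,"twist":0},{"x":0,"y":0,"z":0,"twist":0},{"x":0,"y":0,"z":0,"twist":0},{"x":0,"y":0,"z":0,"twist":0}]' >/dev/null
python3 - <<'E'
from h import *
togo(.6312,-.0166,.157,95.56)
p,d,K,T=load('w4');P=pts(d,K,T).reshape(-1,3)
c=np.array([.6312,-.0166]);a=np.radians(5.56);e=np.array([np.cos(a),np.sin(a)]);n=np.array([-e[1],e[0]])
s=(P[:,:2]-c)@e;t=(P[:,:2]-c)@n;z=P[:,2]-(.130+s*.5317)
k=(abs(abs(t-.0012)-.0185)<.003)&(z>.025)&(z<.045)&(s>-.1);print('wall end s max (expect -.038)',np.percentile(s[k],[98,99.5,100]).round(4))
E
python3 -m creep '[{"x":0,"y":0,"z":2,"twist":0},{"x":0,"y":0,"z":2,"twist":0},{"x":0,"y":0,"z":2,"twist":0},{"x":0,"y":0,"z":2,"twist":0},{"x":0,"y":0,"z":2,"twist":0},{"x":0,"y":0,"z":0,"twist":0},{"x":0,"y":0,"z":0,"twist":0},{"x":0,"y":0,"z":0,"twist":0}]'
```

```text
t 11.02 p [ 0.6309 -0.0161  0.1802] yawY 95.57 tilt 0.05 j7 1.79 F [ 0.1 -0.6 -1.2] w 0.157 gf 58.9
tool mm [-0.2 -0.5 23.2] twist 0.01
wall end s max (expect -.038) [-0.0371 -0.0353 -0.0345]
time: 11.68
eef_pos: [0.6306, -0.0161, 0.1698]
ee_rot: [-0.049, 0.999, -0.0, 0.0]
wrist_force: [-1.2, 0.1, -0.7]
grip_width: 0.154
gripper_force: 58.9
```

```bash
python3 -m creep '[{"x":0,"y":0,"z":1,"twist":0},{"x":0,"y":0,"z":1,"twist":0},{"x":0,"y":0,"z":1,"twist":0},{"x":0,"y":0,"z":1,"twist":0},{"x":0,"y":0,"z":1,"twist":0},{"x":0,"y":0,"z":1,"twist":0},{"x":0,"y":0,"z":0,"twist":0},{"x":0,"y":0,"z":0,"twist":0}]'
python3 - <<'E'
from h import *
p,d,K,T=snap('wrist','w5');P=pts(d,K,T)
cv2.imwrite('pics/w5c.png',cv2.resize(p[150:390,160:400,::-1],None,fx=2.4,fy=2.4))
a=np.radians(5.56);e=np.array([np.cos(a),np.sin(a)]);n=np.array([-e[1],e[0]])
c=np.array([.6312,-.0166]);t=(P[...,:2]-c)@n;s=(P[...,:2]-c)@e
for s0 in np.arange(-.05,.05,.008):
    m=(abs(s-s0)<.004)&(abs(t-.0012)<.004)&(d>0)&(P[...,2]<.19)
    if m.any(): print(s0.round(3),(P[m][:,2]-.1309-s[m]*.5317).round(4)[[0,-1]],np.percentile(P[m][:,2],[50,98]).round(4))
E
```

```text
time: 12.35
eef_pos: [0.6306, -0.0161, 0.1664]
ee_rot: [-0.049, 0.999, 0.0, 0.0]
wrist_force: [-7.2, 0.8, 14.9]
grip_width: 0.157
gripper_force: 60.8
-0.05 [-0.0009  0.001 ] [0.1043 0.1071]
-0.042 [-0.0007  0.048 ] [0.1527 0.1593]
-0.034 [-0.0002  0.0439] [0.1582 0.1597]
-0.026 [0.0415 0.0416] [0.1591 0.1607]
-0.018 [0.039  0.0388] [0.1601 0.1616]
-0.01 [0.0361 0.0346] [0.1609 0.1622]
-0.002 [0.0324 0.0314] [0.1616 0.163 ]
0.006 [0.0297 0.0278] [0.1625 0.1639]
0.014 [0.0251 0.0288] [0.1635 0.1683]
0.022 [0.0214 0.0248] [0.168  0.1694]
0.03 [0.0224 0.0215] [0.1681 0.1688]
0.038 [0.0007 0.0018] [0.1527 0.1544]
0.046 [-0.001  -0.0006] [0.154  0.1557]
```

View pics/w5c.png

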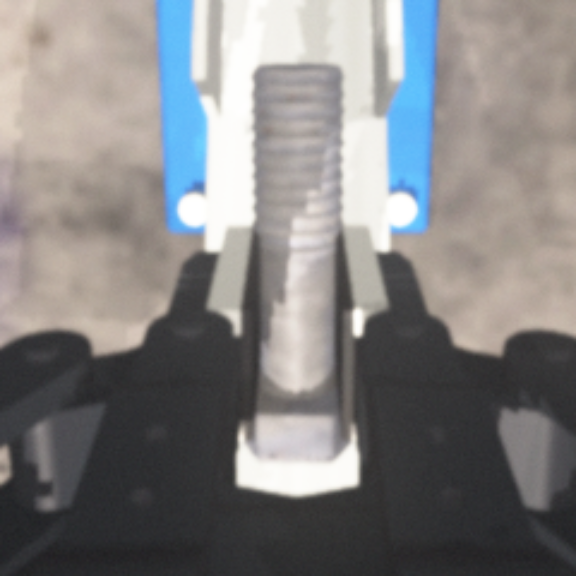

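Head contact happened at TCP z of about 0.168, and the bolt is well centred between the cheeks at (300,430). I'll keep pressing down gently so it swings nose-down onto the slope.

```bash
python3 -m creep '[{"x":0,"y":0,"z":1,"twist":0},{"x":0,"y":0,"z":1,"twist":0},{"x":0,"y":0,"z":1,"twist":0},{"x":0,"y":0,"z":1,"twist":0},{"x":0,"y":0,"z":0,"twist":0},{"x":0,"y":0,"z":0,"twist":0},{"x":0,"y":0,"z":0,"twist":0},{"x":0,"y":0,"z":0,"twist":0}]'
cat >> h.py <<'E'
def slope(name):
    p,d,K,T=snap('wrist',name);P=pts(d,K,T)
    a=np.radians(5.56);e=np.array([np.cos(a),np.sin(a)]);n=np.array([-e[1],e[0]])
    c=np.array([.6312,-.0166]);t=(P[...,:2]-c)@n;s=(P[...,:2]-c)@e;z=P[...,2]-.1309-s*.5317
    m=(abs(t-.0012)<.004)&(d>0)&(z>.012)&(z<.05)&(s<.012)&(s>-.045);f=np.polyfit(s[m],P[m][:,2],1);r=P[m][:,2]-np.polyval(f,s[m]);k=abs(r)<.002;f=np.polyfit(s[m][k],P[m][:,2][k],1)
    print('bolt top slope',np.degrees(np.arctan(f[0])).round(1),'top z at s=0',f[1].round(4),'s range',s[m][k].min().round(3),'perp gap of shank over floor',((f[1]-.1309)*np.cos(.489)-.016).round(4))
    m=(abs(t-.0012)<.004)&(d>0)&(z>.012)&(z<.05)&(s<.06);print('head end s',np.percentile(s[m],[99,100]).round(4))
E
python3 -c "
from h import *
pose();slope('w6')"
```

```text
time: 13.07
eef_pos: [0.6296, -0.0162, 0.1619]
ee_rot: [-0.049, 0.999, 0.0, -0.001]
wrist_force: [-9.3, 0.6, 15.1]
grip_width: 0.16
gripper_force: 63.1
t 13.07 p [ 0.6296 -0.0162  0.1619] yawY 95.57 tilt 0.11 j7 1.8 F [-9.3  0.6 15.1] w 0.16 gf 63.1
bolt top slope 12.3 top z at s=0 0.1591 s range -0.044 perp gap of shank over floor 0.0089
head end s [0.0237 0.025 ]
```

```bash
python3 -m creep '[{"x":0,"y":0,"z":1,"twist":0},{"x":0,"y":0,"z":1,"twist":0},{"x":0,"y":0,"z":1,"twist":0},{"x":0,"y":0,"z":1,"twist":0},{"x":0,"y":0,"z":1,"twist":0},{"x":0,"y":0,"z":0,"twist":0},{"x":0,"y":0,"z":0,"twist":0},{"x":0,"y":0,"z":0,"twist":0}]'
python3 -c "
from h import *
slope('w7')"
```

```text
time: 13.78
eef_pos: [0.629, -0.0162, 0.1565]
ee_rot: [-0.049, 0.999, 0.001, -0.002]
wrist_force: [-10.5, 0.4, 14.3]
grip_width: 0.16
gripper_force: 66.4
bolt top slope 19.8 top z at s=0 0.156 s range -0.043 perp gap of shank over floor 0.0062
head end s [0.0207 0.0221]
```

```bash
python3 -m creep '[{"x":0,"y":0,"z":1,"twist":0},{"x":0,"y":0,"z":1,"twist":0},{"x":0,"y":0,"z":1,"twist":0},{"x":0,"y":0,"z":0,"twist":0},{"x":0,"y":0,"z":0,"twist":0},{"x":0,"y":0,"z":0,"twist":0},{"x":0,"y":0,"z":0,"twist":0},{"x":0,"y":0,"z":0,"twist":0}]'
python3 -c "
from h import *
slope('w8')"
```

```text
time: 14.5
eef_pos: [0.629, -0.0164, 0.1537]
ee_rot: [-0.049, 0.999, 0.0, -0.002]
wrist_force: [-11.9, -0.9, 15.2]
grip_width: 0.158
gripper_force: 68.6
bolt top slope 24.1 top z at s=0 0.1544 s range -0.043 perp gap of shank over floor 0.0047
head end s [0.0195 0.0204]
```

```bash
python3 -m creep '[{"x":0,"y":0,"z":1,"twist":0},{"x":0,"y":0,"z":1,"twist":0},{"x":0,"y":0,"z":0.8,"twist":0},{"x":0,"y":0,"z":0,"twist":0},{"x":0,"y":0,"z":0,"twist":0},{"x":0,"y":0,"z":0,"twist":0},{"x":0,"y":0,"z":0,"twist":0},{"x":0,"y":0,"z":0,"twist":0}]'
python3 -c "
from h import *
slope('w9')"
```

```text
time: 15.22
eef_pos: [0.6291, -0.0165, 0.1523]
ee_rot: [-0.048, 0.999, 0.001, -0.001]
wrist_force: [-13.8, 0.2, 23.6]
grip_width: 0.157
gripper_force: 75.5
bolt top slope 26.1 top z at s=0 0.1537 s range -0.042 perp gap of shank over floor 0.0041
head end s [0.0191 0.02  ]
```

The bolt lies at 26° and is nearly flat, and the contact force is now rising. I'll release it.

```bash
python3 -m creep '[{"x":0,"y":0,"z":-1,"twist":0},{"x":0,"y":0,"z":0,"twist":0},{"x":0,"y":0,"z":0,"twist":0},{"x":0,"y":0,"z":0,"twist":0},{"x":0,"y":0,"z":0,"twist":0},{"x":0,"y":0,"z":0,"twist":0},{"x":0,"y":0,"z":0,"twist":0},{"x":0,"y":0,"z":0,"twist":0}]' 65
python3 -m creep '[{"x":0,"y":0,"z":0,"twist":0},{"x":0,"y":0,"z":-20,"twist":0},{"x":0,"y":0,"z":-30,"twist":0},{"x":0,"y":0,"z":-40,"twist":0},{"x":0,"y":0,"z":-10,"twist":0},{"x":0,"y":0,"z":0,"twist":0},{"x":0,"y":0,"z":0,"twist":0},{"x":0,"y":0,"z":0,"twist":0}]'
python3 - <<'E'
from h import *
pose();p=snap('wrist','w10')[0];q=snap('top','t10')[0]
cv2.imwrite('pics/v10.png',np.hstack([cv2.resize(p[:,:,::-1],(520,390)),cv2.resize(q[150:260,260:335,::-1],(266,390))]))
chan('w10')
E
```

```text
time: 15.93
eef_pos: [0.6306, -0.016, 0.1498]
ee_rot: [-0.049, 0.999, -0.0, -0.0]
wrist_force: [0.5, 0.8, 0.1]
grip_width: 0.654
gripper_force: 0.0
time: 16.6
eef_pos: [0.6298, -0.0159, 0.2488]
ee_rot: [-0.049, 0.999, 0.0, -0.001]
wrist_force: [-0.1, -0.4, -0.6]
grip_width: 0.65
gripper_force: 0.0
t 16.6 p [ 0.6298 -0.0159  0.2488] yawY 95.58 tilt 0.11 j7 1.77 F [-0.1 -0.4 -0.6] w 0.65 gf 0.0
-0.16 wall -0.018 0.0212 mid 0.0016 floor t  z nan
-0.145 wall -0.0187 0.0211 mid 0.0012 floor t [0.0098 0.0098] z nan
-0.13 wall -0.0185 0.0208 mid 0.0011 floor t [-0.0073  0.0094] z 0.0101
-0.115 wall -0.0188 0.0211 mid 0.0012 floor t [-0.0074  0.0096] z 0.0012
-0.1 wall -0.0187 0.0209 mid 0.0011 floor t [-0.0073  0.0095] z 0.0009
-0.085 wall -0.0183 0.0211 mid 0.0014 floor t [-0.0071  0.0094] z 0.0009
-0.07 wall -0.0189 0.0211 mid 0.0011 floor t [-0.0158  0.0181] z 0.0009
-0.055 wall -0.0187 0.0209 mid 0.0011 floor t [-0.0158  0.0182] z 0.001
-0.04 wall -0.0186 0.0209 mid 0.0011 floor t [-0.0158  0.0182] z 0.001
-0.025 wall -0.0177 0.02 mid 0.0011 floor t [-0.0181  0.0204] z 0.001
-0.01 wall   mid  floor t [-0.0181  0.021 ] z 0.001
0.005 wall   mid  floor t [-0.0185  0.0208] z 0.001
0.02 wall   mid  floor t [-0.0181  0.0205] z 0.001
0.035 wall   mid  floor t [-0.0158  0.0182] z 0.0011
0.05 wall   mid  floor t [-0.0156  0.0182] z 0.0009
  return _methods._mean(a, axis=axis, dtype=dtype,
  ret = ret.dtype.type(ret / rcount)
```

View pics/v10.png

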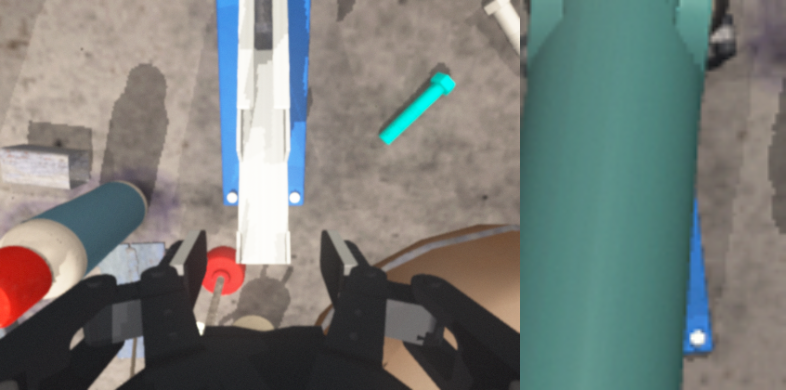

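The wrist view shows the bay empty and the bolt's head under the lips at (263,40), about where it must be at the stop. Now I move to the long bolt, then verify from the top camera.

```bash
python3 -m creep '[{"x":38.8,"y":13.8,"z":0,"twist":0},{"x":38.8,"y":13.8,"z":0,"twist":0},{"x":38.8,"y":13.8,"z":0,"twist":0},{"x":5.4,"y":37.4,"z":0,"twist":0},{"x":5.4,"y":37.4,"z":0,"twist":0},{"x":5.4,"y":37.4,"z":0,"twist":0},{"x":5.4,"y":37.4,"z":0,"twist":0},{"x":5.4,"y":37.4,"z":0,"twist":0}]' >/dev/null
python3 -m creep '[{"x":5.4,"y":37.4,"z":0,"twist":0},{"x":0,"y":0,"z":0,"twist":7},{"x":0,"y":0,"z":0,"twist":7},{"x":0,"y":0,"z":0,"twist":7},{"x":0,"y":0,"z":0,"twist":7},{"x":0,"y":0,"z":0,"twist":7},{"x":0,"y":0,"z":0,"twist":7},{"x":0,"y":0,"z":0,"twist":7}]' >/dev/null
python3 -m creep '[{"x":0,"y":0,"z":0,"twist":7},{"x":0,"y":0,"z":0,"twist":7},{"x":0,"y":0,"z":0,"twist":7},{"x":0,"y":0,"z":0,"twist":7},{"x":0,"y":0,"z":0,"twist":7},{"x":0,"y":0,"z":0,"twist":7},{"x":0,"y":0,"z":0,"twist":7},{"x":0,"y":0,"z":0,"twist":7}]' >/dev/null
python3 -m creep '[{"x":0,"y":0,"z":0,"twist":7},{"x":0,"y":0,"z":0,"twist":7},{"x":0,"y":0,"z":0,"twist":7},{"x":0,"y":0,"z":0,"twist":7},{"x":0,"y":0,"z":0,"twist":4.2},{"x":0,"y":0,"z":0,"twist":0},{"x":0,"y":0,"z":0,"twist":0},{"x":0,"y":0,"z":0,"twist":0}]' >/dev/null
python3 -m creep '[{"x":0,"y":0,"z":20,"twist":0},{"x":0,"y":0,"z":30,"twist":0},{"x":0,"y":0,"z":30,"twist":0},{"x":0,"y":0,"z":0,"twist":0},{"x":0,"y":0,"z":0,"twist":0},{"x":0,"y":0,"z":0,"twist":0},{"x":0,"y":0,"z":0,"twist":0},{"x":0,"y":0,"z":0,"twist":0}]' >/dev/null
python3 - <<'E'
from h import *
togo(.4557,.2338,.0245,-41.6);p=snap('wrist','w11')[0];q=snap('top','t11')[0]
cv2.imwrite('pics/v11.png',np.hstack([cv2.resize(p[:,:,::-1],(520,390)),cv2.resize(q[150:260,260:335,::-1],(266,390),interpolation=cv2.INTER_CUBIC)]))
E
```

```text
t 20.03 p [0.4576 0.2346 0.1717] yawY -41.61 tilt 0.18 j7 -1.04 F [-0.5  1.   0.3] w 0.652 gf 0.0
tool mm [ -2.3  -1.  147.2] twist -0.01
```

View pics/v11.png

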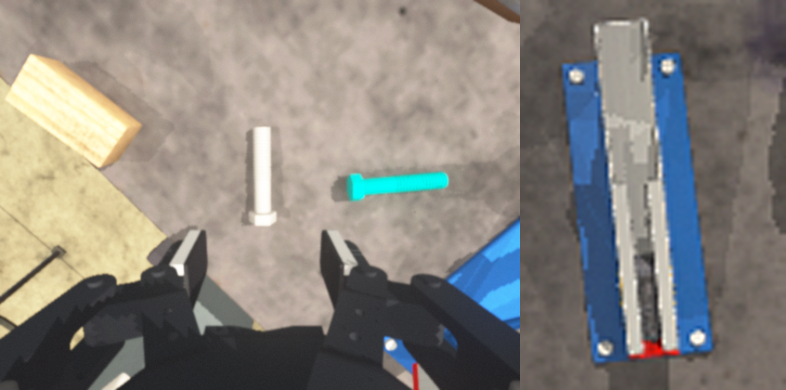

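The short bolt is seated against the red stop: in the top crop it is dark from (648,253) to (652,343), with red immediately below. The long pale bolt is between the fingers in the wrist view, from (262,127) to its head at (262,218), and the turquoise one is off to the side at (400,185).

Run:
```python
from h import *
bolt('w11',(258,306,125,252))
p,d,K,T=load('w11');print(T[:3,3])
```

```text
bench 0.0009 top [0.017  0.0242] 2094
len 0.0938 mid [0.458  0.2381] grasp+5 [0.4547 0.2344] headyaw -130.79
[0.50037682 0.28413549 0.29598757]
```

```bash
python3 -m creep '[{"x":0,"y":0,"z":20,"twist":-0.8},{"x":0,"y":0,"z":30,"twist":0},{"x":0,"y":0,"z":30,"twist":0},{"x":0,"y":0,"z":20,"twist":0},{"x":0,"y":0,"z":10,"twist":0},{"x":0,"y":0,"z":0,"twist":0},{"x":0,"y":0,"z":0,"twist":0},{"x":0,"y":0,"z":0,"twist":0}]' 50 >/dev/null
python3 - <<'E'
from h import *
togo(.4558,.2355,.0245,-40.8)
E
```

```text
t 20.8 p [0.4577 0.2345 0.0613] yawY -40.83 tilt 0.15 j7 -0.91 F [0.1 0.4 0.1] w 0.502 gf 0.0
tool mm [-0.6 -2.1 36.8] twist -0.03
```

```bash
python3 -m creep '[{"x":-0.6,"y":-2,"z":10,"twist":0},{"x":0,"y":0,"z":15,"twist":0},{"x":0,"y":0,"z":11.5,"twist":0},{"x":0,"y":0,"z":0,"twist":0},{"x":0,"y":0,"z":0,"twist":0},{"x":0,"y":0,"z":0,"twist":0},{"x":0,"y":0,"z":0,"twist":0},{"x":0,"y":0,"z":0,"twist":0}]'
python3 -m creep '[{"x":0,"y":0,"z":0,"twist":0},{"x":0,"y":0,"z":0,"twist":0},{"x":0,"y":0,"z":0,"twist":0},{"x":0,"y":0,"z":0,"twist":0},{"x":0,"y":0,"z":0,"twist":0},{"x":0,"y":0,"z":0,"twist":0},{"x":0,"y":0,"z":0,"twist":0},{"x":0,"y":0,"z":0,"twist":0}]' 0
python3 -m creep '[{"x":0,"y":0,"z":-15,"twist":0},{"x":0,"y":0,"z":-30,"twist":0},{"x":0,"y":0,"z":-40,"twist":0},{"x":0,"y":0,"z":-40,"twist":0},{"x":0,"y":0,"z":-40,"twist":0},{"x":0,"y":0,"z":-40,"twist":0},{"x":0,"y":0,"z":-20,"twist":0},{"x":0,"y":0,"z":0,"twist":0}]'
python3 - <<'E'
from h import *
togo(.6307,-.0165,.25,95.56)
E
```

```text
time: 21.47
eef_pos: [0.4551, 0.2351, 0.024]
ee_rot: [0.909, 0.416, 0.001, -0.0]
wrist_force: [0.0, -0.4, -0.5]
grip_width: 0.501
gripper_force: 0.0
time: 22.13
eef_pos: [0.455, 0.235, 0.0239]
ee_rot: [0.909, 0.416, 0.0, -0.0]
wrist_force: [-1.0, -1.3, 5.1]
grip_width: 0.162
gripper_force: 58.6
time: 22.8
eef_pos: [0.457, 0.236, 0.2531]
ee_rot: [0.909, 0.416, 0.004, -0.001]
wrist_force: [1.1, 0.6, -1.6]
grip_width: 0.155
gripper_force: 58.8
t 22.8 p [0.457  0.236  0.2531] yawY -40.83 tilt 0.52 j7 -1.1 F [ 1.1  0.6 -1.6] w 0.155 gf 58.8
tool mm [-77.5 296.6   2.8] twist -136.39
```

```bash
python3 -m creep '[{"x":-23.7,"y":33.7,"z":0,"twist":0},{"x":-23.7,"y":33.7,"z":0,"twist":0},{"x":-23.7,"y":33.7,"z":0,"twist":0},{"x":-23.7,"y":33.7,"z":0,"twist":0},{"x":-23.7,"y":33.7,"z":0,"twist":0},{"x":10.3,"y":32,"z":0,"twist":0},{"x":10.3,"y":32,"z":0,"twist":0},{"x":10.3,"y":32,"z":0,"twist":0}]' >/dev/null
python3 -m creep '[{"x":10.3,"y":32,"z":0,"twist":0},{"x":0,"y":0,"z":0,"twist":-7},{"x":0,"y":0,"z":0,"twist":-7},{"x":0,"y":0,"z":0,"twist":-7},{"x":0,"y":0,"z":0,"twist":-7},{"x":0,"y":0,"z":0,"twist":-7},{"x":0,"y":0,"z":0,"twist":-7},{"x":0,"y":0,"z":0,"twist":-7}]' >/dev/null
python3 -m creep '[{"x":0,"y":0,"z":0,"twist":-7},{"x":0,"y":0,"z":0,"twist":-7},{"x":0,"y":0,"z":0,"twist":-7},{"x":0,"y":0,"z":0,"twist":-7},{"x":0,"y":0,"z":0,"twist":-7},{"x":0,"y":0,"z":0,"twist":-7},{"x":0,"y":0,"z":0,"twist":-7},{"x":0,"y":0,"z":0,"twist":-7}]' >/dev/null
python3 -m creep '[{"x":0,"y":0,"z":0,"twist":-7},{"x":0,"y":0,"z":0,"twist":-7},{"x":0,"y":0,"z":0,"twist":-7},{"x":0,"y":0,"z":0,"twist":-7},{"x":0,"y":0,"z":0,"twist":-3.4},{"x":0,"y":0,"z":15,"twist":0},{"x":0,"y":0,"z":10,"twist":0},{"x":0,"y":0,"z":0,"twist":0}]' >/dev/null
python3 -m creep '[{"x":0,"y":0,"z":6,"twist":0},{"x":0,"y":0,"z":4,"twist":0},{"x":0,"y":0,"z":0,"twist":0},{"x":0,"y":0,"z":0,"twist":0},{"x":0,"y":0,"z":0,"twist":0},{"x":0,"y":0,"z":0,"twist":0},{"x":0,"y":0,"z":0,"twist":0},{"x":0,"y":0,"z":0,"twist":0}]' >/dev/null
python3 - <<'E'
from h import *
togo(.6309,-.0161,.18,95.56); p,d,K,T=snap('wrist','w12');P=pts(d,K,T)
a=np.radians(5.56);e=np.array([np.cos(a),np.sin(a)]);n=np.array([-e[1],e[0]])
c=np.array([.6312,-.0166]);t=(P[...,:2]-c)@n;s=(P[...,:2]-c)@e
for s0 in np.arange(-.074,-.01,.008):
    m=(P[...,2]>.19)&(P[...,2]<.235)&(d>0)&(abs(s-s0)<.004)&(abs(t)<.016)
    if m.any(): print('bolt',s0.round(3),np.percentile(t[m],[2,98]).round(4),np.percentile(P[m][:,2],[50,98]).round(4))
E
```

```text
t 26.13 p [ 0.6287 -0.0174  0.2139] yawY 95.58 tilt 0.04 j7 1.7 F [ 0.8  0.1 -1. ] w 0.163 gf 59.1
tool mm [-2.3  1.1 33.9] twist 0.02
bolt -0.058 [-0.007  0.007] [0.2042 0.2064]
bolt -0.05 [-0.0076  0.0077] [0.2052 0.2073]
bolt -0.042 [-0.0077  0.0078] [0.2056 0.2077]
bolt -0.034 [-0.0078  0.0075] [0.206  0.2079]
bolt -0.026 [-0.0078  0.0076] [0.2065 0.2085]
bolt -0.018 [-0.0129  0.0131] [0.2087 0.2334]
```

```bash
python3 -m creep '[{"x":-2.2,"y":1.2,"z":8,"twist":0},{"x":0,"y":0,"z":10,"twist":0},{"x":0,"y":0,"z":8,"twist":0},{"x":0,"y":0,"z":5,"twist":0},{"x":0,"y":0,"z":1,"twist":0},{"x":0,"y":0,"z":1,"twist":0},{"x":0,"y":0,"z":1,"twist":0},{"x":0,"y":0,"z":0,"twist":0}]'
python3 -m creep '[{"x":0,"y":0,"z":1,"twist":0},{"x":0,"y":0,"z":1,"twist":0},{"x":0,"y":0,"z":1,"twist":0},{"x":0,"y":0,"z":1,"twist":0},{"x":0,"y":0,"z":1,"twist":0},{"x":0,"y":0,"z":1,"twist":0},{"x":0,"y":0,"z":0,"twist":0},{"x":0,"y":0,"z":0,"twist":0}]'
python3 -c "
from h import *
slope('w13')"
```

```text
time: 26.85
eef_pos: [0.6308, -0.0161, 0.1796]
ee_rot: [-0.049, 0.999, -0.0, 0.0]
wrist_force: [0.4, 0.4, -1.2]
grip_width: 0.158
gripper_force: 59.1
time: 27.52
eef_pos: [0.6307, -0.0161, 0.1737]
ee_rot: [-0.049, 0.999, 0.0, 0.0]
wrist_force: [-1.0, -0.2, -0.7]
grip_width: 0.155
gripper_force: 59.2
bolt top slope 3.2 top z at s=0 0.1682 s range -0.029 perp gap of shank over floor 0.0169
head end s [0.034 0.035]
```

```bash
sed -i 's/(z<.05)&(s<.012)&(s>-.045)/(z<.06)\&(s<.012)\&(s>-.052)/' h.py
python3 -m creep '[{"x":0,"y":0,"z":1,"twist":0},{"x":0,"y":0,"z":1,"twist":0},{"x":0,"y":0,"z":1,"twist":0},{"x":0,"y":0,"z":1,"twist":0},{"x":0,"y":0,"z":1,"twist":0},{"x":0,"y":0,"z":1,"twist":0},{"x":0,"y":0,"z":1,"twist":0},{"x":0,"y":0,"z":0,"twist":0}]'
python3 -c "
from h import *
slope('w14')"
python3 -m creep '[{"x":0,"y":0,"z":1,"twist":0},{"x":0,"y":0,"z":1,"twist":0},{"x":0,"y":0,"z":1,"twist":0},{"x":0,"y":0,"z":1,"twist":0},{"x":0,"y":0,"z":1,"twist":0},{"x":0,"y":0,"z":0,"twist":0},{"x":0,"y":0,"z":0,"twist":0},{"x":0,"y":0,"z":0,"twist":0}]'
python3 -c "
from h import *
slope('w15')"
```

```text
time: 28.23
eef_pos: [0.6298, -0.0161, 0.1678]
ee_rot: [-0.049, 0.999, 0.0, -0.001]
wrist_force: [-7.6, 0.1, 11.2]
grip_width: 0.153
gripper_force: 61.5
bolt top slope 10.6 top z at s=0 0.1633 s range -0.052 perp gap of shank over floor 0.0126
head end s [0.0287 0.0305]
time: 28.95
eef_pos: [0.6302, -0.0161, 0.1624]
ee_rot: [-0.049, 0.999, 0.0, -0.0]
wrist_force: [-5.8, 0.3, 7.1]
grip_width: 0.158
gripper_force: 61.7
bolt top slope 19.9 top z at s=0 0.1584 s range -0.049 perp gap of shank over floor 0.0083
head end s [0.0266 0.0279]
```

```bash
cd .;
python3 -m creep '[{"x":0,"y":0,"z":1,"twist":0},{"x":0,"y":0,"z":1,"twist":0},{"x":0,"y":0,"z":1,"twist":0},{"x":0,"y":0,"z":1,"twist":0},{"x":0,"y":0,"z":0,"twist":0},{"x":0,"y":0,"z":0,"twist":0},{"x":0,"y":0,"z":0,"twist":0},{"x":0,"y":0,"z":0,"twist":0}]'
python3 -c "
from h import *
slope('w16')"
python3 -m creep '[{"x":0,"y":0,"z":1,"twist":0},{"x":0,"y":0,"z":1,"twist":0},{"x":0,"y":0,"z":0,"twist":0},{"x":0,"y":0,"z":0,"twist":0},{"x":0,"y":0,"z":0,"twist":0},{"x":0,"y":0,"z":0,"twist":0},{"x":0,"y":0,"z":0,"twist":0},{"x":0,"y":0,"z":0,"twist":0}]'
python3 -c "
from h import *
slope('w17')"
```

```text
time: 29.67
eef_pos: [0.6304, -0.0161, 0.1585]
ee_rot: [-0.049, 0.999, 0.0, -0.0]
wrist_force: [-5.4, -0.1, 7.6]
grip_width: 0.154
gripper_force: 61.2
bolt top slope 26.0 top z at s=0 0.1545 s range -0.045 perp gap of shank over floor 0.0048
head end s [0.0265 0.0281]
time: 30.38
eef_pos: [0.6303, -0.016, 0.1562]
ee_rot: [-0.049, 0.999, 0.0, -0.0]
wrist_force: [-4.1, 0.1, 5.7]
grip_width: 0.154
gripper_force: 60.3
bolt top slope 29.3 top z at s=0 0.1519 s range -0.043 perp gap of shank over floor 0.0026
head end s [0.0253 0.0267]
```

The long bolt lies flat at 29°, with the expected 2.6 mm gap under its shank. I'll release it.

```bash
python3 -m creep '[{"x":0,"y":0,"z":0,"twist":0},{"x":0,"y":0,"z":0,"twist":0},{"x":0,"y":0,"z":0,"twist":0},{"x":0,"y":0,"z":0,"twist":0},{"x":0,"y":0,"z":0,"twist":0},{"x":0,"y":0,"z":0,"twist":0},{"x":0,"y":0,"z":0,"twist":0},{"x":0,"y":0,"z":0,"twist":0}]' 65
python3 -m creep '[{"x":0,"y":0,"z":0,"twist":0},{"x":0,"y":0,"z":-20,"twist":0},{"x":0,"y":0,"z":-30,"twist":0},{"x":0,"y":0,"z":-40,"twist":0},{"x":0,"y":0,"z":-10,"twist":0},{"x":0,"y":0,"z":0,"twist":0},{"x":0,"y":0,"z":0,"twist":0},{"x":0,"y":0,"z":0,"twist":0}]' >/dev/null
python3 -m creep '[{"x":38.8,"y":13.8,"z":0,"twist":0},{"x":38.8,"y":13.8,"z":0,"twist":0},{"x":38.8,"y":13.8,"z":0,"twist":0},{"x":5.4,"y":37.4,"z":0,"twist":0},{"x":5.4,"y":37.4,"z":0,"twist":0},{"x":5.4,"y":37.4,"z":0,"twist":0},{"x":5.4,"y":37.4,"z":0,"twist":0},{"x":0,"y":0,"z":0,"twist":0}]' >/dev/null
python3 - <<'E'
from h import *
pose();q=snap('top','t20')[0];p=snap('side','s20')[0]
cv2.imwrite('pics/v20.png',np.hstack([cv2.resize(q[150:260,260:335,::-1],(375,550),interpolation=cv2.INTER_CUBIC),cv2.resize(p[150:290,200:310,::-1],(420,550))]))
a=load('t0');
for nm,(u0,u1,v0,v1) in dict(flange=(395,440,240,285),can=(335,370,130,170),tube=(358,392,160,185),wood=(128,170,258,285)).items():
    print(nm,(abs(a[0][v0:v1,u0:u1].astype(int)-q[v0:v1,u0:u1]).max(2)>60).sum())
p,d,K,T=load('t20');P=pts(d,K,T)
for v in range(200,250,3):
    x=P[v,:,0];c=[u for u in range(280,310) if abs(P[v,u,1]-(.09727*x[u]-.078))<.005]
    print(v,P[v,c,0].mean().round(3),(P[v,c,2]-(.5294*P[v,c,0]-.2026)).max().round(3),p[v,c].mean(0).round())
E
```

```text
time: 31.1
eef_pos: [0.6306, -0.0161, 0.1555]
ee_rot: [-0.049, 0.999, 0.0, 0.0]
wrist_force: [-0.9, 0.1, -0.3]
grip_width: 0.648
gripper_force: 0.0
t 32.43 p [0.4714 0.1684 0.2542] yawY 96.22 tilt 0.24 j7 1.27 F [0.4 0.  0.7] w 0.649 gf 0.0
flange 0
can 0
tube 0
wood 22
200 0.568 0.021 [123. 117. 110.]
203 0.559 0.026 [155. 146. 135.]
206 0.552 0.023 [152. 143. 134.]
209 0.544 0.026 [155. 147. 137.]
212 0.536 0.019 [111. 105.  98.]
215 0.528 0.02 [130. 123. 114.]
218 0.52 0.019 [130. 122. 114.]
221 0.513 0.019 [128. 120. 112.]
224 0.504 0.022 [116. 111. 114.]
227 0.496 0.029 [121. 117. 118.]
230 0.488 0.021 [104.  99.  97.]
233 0.48 0.02 [98. 93. 91.]
236 0.472 0.024 [103.  99.  99.]
239 0.463 0.021 [95. 91. 89.]
242 0.455 0.02 [94. 90. 90.]
245 0.447 0.018 [79. 83. 84.]
248 0.438 0.034 [216.  28.  19.]
```

View pics/v20.png

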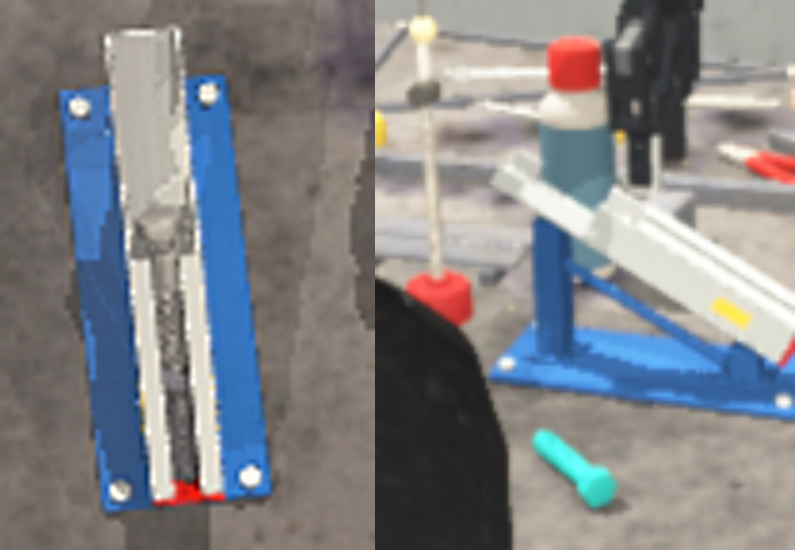

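The long bolt's head is at (165,235) in the top crop, just below the bay. Its nose meets the short bolt's head at about (177,378), and the short bolt ends at the red stop at (185,485). The bystanders are unmoved; the few changed pixels at the wood block are likely just a shift in the arm's shadow.

```bash
python3 -m creep '[{"x":0,"y":0,"z":-10,"twist":0},{"x":0,"y":0,"z":0,"twist":0},{"x":0,"y":0,"z":0,"twist":0},{"x":0,"y":0,"z":0,"twist":0},{"x":0,"y":0,"z":0,"twist":0},{"x":0,"y":0,"z":0,"twist":0},{"x":0,"y":0,"z":0,"twist":0},{"x":0,"y":0,"z":0,"twist":0}]' >/dev/null; python3 -c "
from bench import job_done
print(job_done())"
```

```text
the job is handed in; nothing more can be done
None
```

Both bolts are in the chute, heads uphill: the short dark one against the red stop and the long pale one against its head. The job was handed in at about 33 s with the robot clear of everything; no verdict came back.

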